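Set a handle blank to the flip stop and cam-clamp it for trimming

TASK

Get the pale knife-handle blank ready to have its red waxed end sawn off: swing the yellow stop flag all the way down into the channel, then lay the pale blank in the channel along the fence, standing on its narrow side, with its clean end towards the flag and its waxed end out through the saw guides, and push it firmly up against the flag. Then crank the cam round to the middle of its flat dwell, with the lever over the green mark, so that the pad holds the blank flush against the fence; let go of everything and leave the dark blank, stone, oil bottle and knife where they are.

Things in the scene. Friction and masses are not known exactly. Their poses are not given: they have to be found in the camera images.
- board: Saw-guide board fixed to the bench. Origin: at bench height, straight under the fence's front face, on the clamp's centreline; +x square to the fence, away from the robot; +y along the fence, to the robot's left, towards the flip stop. In mm: plywood bed x -160 to 45, y -150 to 180, top z 22. Low aluminium fence: front face x 0, 40 deep, top z 42. The stock's channel is x -30 to 0.
- stop: Carrier of the flip stop: grey block fixed on the fence, at a place along it that varies. Axes as the board's. Origin: at bench height under the fence's front face, in the plane of the flag face that the stock strikes: the lowered flag stops the blank's end at this frame's y = 0, stock on the -y side. Block and its black lock knob: x -2 to 45, y 16 to 52, up to z 96 mm.
- flag_hinge (a point): Point on the flag's hinge axis, which runs along the fence, mid-way in the flag's 14 mm thickness: stop frame x 12, y 7, z 64 mm. The flag is a yellow L-shaped bar. Down: its arm (z 55 to 73) reaches 40 mm from the hinge towards the robot, its leg hangs across the channel at stop x -28 to -8, down to z 27; a finger tab 9 mm thick (top z 73) goes on to 74 mm from the hinge.
- flag_tab (a point): Point on the flag's finger tab, 60 mm out from the hinge axis along the arm and 9 mm above the hinge line: on the tab's upper face when the flag is down (the face away from the robot when it is raised). A closed gripper can push this face over and down.
- flag (a joint): Flag angle, rad: 0 = fully down in the channel, on its end stop; growing = raised. At 1.57 arm and tab stand straight up, above that they lean away from the robot (travel ends at 2.05). It comes down by swinging over towards the robot. Stiff hinge: stays where it is left; about 3 N at the tab moves it. Starts at 1.4 to 1.9.
- pale: The pale (light wood) handle blank, loose, 30 x 180 x 45 mm (x, y, z), about 0.17 kg, standing on its 30 mm side on the bench. Origin: centre of its underside; y along its length, +y end is clean wood, -y end is dipped in red wax (last 12 mm). It lies on either side of the board, swapped at random with the dark one, turned up to 1.2 rad either way from parallel to y.
- pale_clean (a point): Centre of the pale blank's clean end face (90 mm from its middle along +y, 22.5 mm above its underside).
- cam (a joint): Cam angle, rad, growing anticlockwise seen from above; starts at 0 to 0.9; travel ends at -0.05 and 3.3. Up to 0.95 the plunger is drawn back, then it rises 14 mm; from 1.93 to 2.77 the follower is on the flat dwell (middle 2.35, lever over the green mark); beyond, it falls back. The spring pad then presses the blank with about 12 N. Cranking takes 3 to 6 N at the knob; it stays where left.
- follower (a joint): Travel of the follower plunger towards the fence, m: 0 drawn back, 0.014 on the dwell.
- pad: Rubber clamp pad on the sprung tip of the follower plunger. Its frame is the board's axes, origin on the fence's face plane over the board's origin while drawn back. Pad y -20 to 20, board z 25 to 41; drawn back its face is at board x -40, so the channel is 40 mm wide there. Steel plunger, guide (top z 46) and brass cam lie in front of it, board x -150 to -50, y -36 to 36 mm.
- cam_axis (a point): Point on the vertical axis of the cam, at mid-height of the crank knob: board frame x -114, y 0, z 70 mm.
- crank_knob (a point): Middle of the crank's black upright knob, 22 mm diameter, 40 mm tall (z 50 to 90 mm), free to spin on the lever (lever top z 50), 75 mm from the cam axis. Lies on the robot's side: at cam angle 0 its direction from the cam axis is the board's +y turned 0.1 rad anticlockwise (seen from above).
- dark: A dark wood blank, same size and frame as the pale one; a bystander.
- stone: Sharpening stone on a wooden base, 55 x 190 x 45 mm, between robot and board; origin centre of underside; a bystander.
- oil: Amber oil bottle, 60 mm diameter, 130 mm tall, to the left beyond the board; origin centre of underside; a bystander.
- knife: Knife lying flat, handle 120 x 28 x 20 mm to -x of its origin, blade 160 x 36 mm to +x; a bystander.
- saw_gap (a point): Where the saw kerf crosses the channel: board frame x -15, y -60, z 22 mm. Two pairs of black saw-guide posts stand beside it (y -70 to -50 mm, up to z 97): front pair x -68 to -48, rear pair x 2 to 32. The blank lies between front and rear posts, its waxed end beyond them on the -y side.
Not all that is in view belongs to the job. Of the things that look like the pale, the largest one is meant.

How it is judged (in metres and radians):
On the way, in this order (a step that is already met when the one before it is completed fails the run):
1. the flag is fully down in the channel (within 0.06 rad), the blank not yet at it (value of joint flag below 0.06 rad and horizontal distance between pale_clean and stop above 0.03 m), for 0.2 s.
2. the pale blank stands on the bed and its clean end is pressed against the lowered flag (value of joint flag below 0.06 rad and contact force between pale and flag above 0.5 N and y of pale_clean in the frame of stop between -0.0025 and 0.0025 m and z of pale in the frame of board below 0.028 m and value of joint follower below 0.01 m), for 0.02 s.
3. the cam is in its flat dwell and the pad presses the blank (value of joint cam between 2 and 2.7 rad and value of joint follower above 0.013 m and contact force between pad and pale above 5 N), for 0.2 s.
At the end, for the whole second after the job is handed in: Flag down (within 0.06 rad); pale blank upright on the bed, clean end at the flag (within 2.5 mm), side flush with the fence (3 mm, 0.03 rad); cam between 2.0 and 2.7 rad, follower raised over 13 mm, pad pressing the blank with over 5 N; all at rest and released (all of step 3 and value of joint flag below 0.06 rad and y of pale_clean in the frame of stop between -0.0025 and 0.0025 m and x of pale_clean in the frame of stop between -0.018 and -0.012 m and x of pale in the frame of board between -0.018 and -0.012 m and angle between the y axis of pale and the y axis of board, either way round below 0.03 rad and angle between pale's own z axis and vertical below 0.04 rad and z of pale in the frame of board between 0.02 and 0.0245 m and linear speed of pale below 0.01 m/s and velocity of joint cam below 0.05 rad/s); the robot touches nothing.
It fails at once if a bystander is moved by more than 20 mm (distance of any of dark, stone, oil, knife from where it was at the start of the episode above 0.02 m).
It fails at once if the oil bottle is tipped (angle between oil's own z axis and vertical above 0.3 rad).
It also fails if it takes over 72 s, if anything falls off the work surface, if the arm or the gripper's body presses on something with over 40 N, if the wrist force passes 120 N, or if a joint passes its speed limit or range.

ROBOT

A 6-joint arm with a two-finger parallel gripper is mounted at the origin on the work surface. World frame = base frame: x ahead of the robot, y to its left, z up, the work surface at z = 0. Lengths are in mm, angles in rad, forces in N, time in s.
With the tool pointing down it reaches from about 325 to 900 mm from the base axis. Payload 6.1 kg.
Tool frame: the origin (TCP) lies on the centre line of the jaws, within the pads' length; the fingertips stand 19 mm ahead of it and the grasp point (between the pads) is the TCP; z points along the fingers, y is the line along which they close (so a half turn about z gives the same grasp; the last joint's range is limited). The gripper opens to 87 mm and grips with 3 to 60 N. Pads are 19 mm wide; open, the fingers measure 117 mm over their backs; the gripper's body (75 mm by 190 mm) begins 51 mm behind the grasp point.
Start: joints at [1.047, 0.22, 1.526, -0, 1.395, -0.126], TCP at [242.117, 576.19, 241.538] pointing down, gripper open.
Joint ranges: [-2.98, 2.98], [-0.91, 2.08], [0.09, 2.57], [-1.24, 4.39], [0.2, 2.65], [-2.68, 2.68]. Speed limits (rad/s): [2.57, 2.57, 3.01, 3.14, 3.14, 3.14].

INTERFACE

Orientations are given as a unit quaternion [w, x, y, z].
In Python, from workcell import ctrl, vision, hand_in gives the robot as it stands.
- The arm moves only by the shell command python3 -m creep 'ROWS' [FORCE]. ROWS is text: rows parted by semicolons, each of 7 numbers parted by spaces: the turn, a rotation vector about the tool's x, y, z as a fraction of full scale, then the shift along the tool's x, y, z as a fraction of full scale, then the closure, from 0 (fully open) to 1 (shut). In form: wx wy wz x y z gripper; .... A call has 1 to 10 rows; each row is the pose to reach, as a shift and turn from the pose commanded when the call began, along the tool's axes at that moment; what a row does not reach only later rows make up. Full scale, the value 1, is 0.3 m for a shift and 60 degrees for a turn. A row lasts 1/8 s, in which the tool goes at most 62.5 mm and 10.7 degrees, less where a joint would pass 70% of its speed; a pose out of reach is approached as far as the arm can. A call with a number of a shift or a turn outside -1 to 1 is refused whole. A call with a gripper value outside its range is refused whole. The fingers move at their own pace and stop on an object; FORCE is the grip in N (left out, the last holds). Time passes only in rows, so rows that repeat a pose let the fingers close. It gives the time, the measured TCP pose, the force, the opening and the grip force at its end, in the units of the state.
- ctrl.sense(): the state, without advancing time (a new reading comes with each control period).
- vision.camera(name): name is "scene" or "top" or "wrist"; returns a dict with "frame" (400x640x3 uint8, blue, green, red), "fx", "fy", "cx", "cy" (pixels), "D" ([k1, k2, p1, p2, k3] as OpenCV has them; the pictures are not rectified), "R" (3x3) and "t" (3): a world point X has camera coordinates R X + t; the wrist camera has in their place "tool_from_camera" (4x4, takes a point from camera to tool coordinates, whose origin is the TCP and whose axes are the flange's). Camera axes: x right, y down, z forward; pixel columns grow to the right and rows downward; lengths in mm; the calibration is good to about 2 mm. A picture is of the moment at which its call begins: read the wrist's pose just before it. There is no depth.
- hand_in(): hands the job in; it is judged then, once.
The state is a dict: "time": time; "joint_pos": joint angles; "qd": joint speeds; "effort": joint torques, N m; "eef_pos": TCP position; "tcp_rot": TCP orientation; "contact_force": force on the tool from outside, world axes, zero at the start; "moment": the same for the moment, N m; "opening": finger opening in mm; "finger_force": force on a finger pad.
Only numpy, scipy, OpenCV 4.12 (cv2) and the standard library are available. Lean on these libraries where they do the work, as an engineer would, in place of code of your own. Each camera call takes 0.05 s, during which the arm holds its last target. There are 200 camera calls.

## Working session

There is one attempt and no reset: what is moved stays moved. The work goes in short steps, Python scripts to look and compute and a shell command to move; the robot and the scene stay as the last step left them, time stands still between calls to the robot, and variables do not carry over. Pictures are saved under pics/ and viewed, at most 10 in all, crops included, and the job is handed in when it is done.

```bash
mkdir -p pics; ls; cat > h.py <<'E'
import numpy as np, cv2
from workcell import ctrl, vision
def snap(n):
    s=ctrl.sense(); c=vision.camera(n); c['s']=s; return c
E
python3 - <<'E'
from h import *
for n in ['scene','top']:
    c=snap(n); cv2.imwrite(f'pics/{n}0.png',c['frame']); np.save(f'pics/{n}0.npy',c,allow_pickle=True)
    print(n,c['fx'],c['cx'],c['D'],'pos',-np.array(c['R']).T@np.array(c['t']))
s=ctrl.sense(); print(s)
E
```

```text
pics
scene 363.9219199340728 316.8505309031448 [-0.04652501  0.          0.          0.          0.        ] pos [1361.15917126  244.96509706  873.23403508]
top 441.39864446953595 321.00919284300835 [-0.02706994  0.          0.          0.          0.        ] pos [ 274.14161866    2.57059654 1509.17139811]
{'time': 0.1, 'joint_pos': array([ 1.04687148e+00,  2.21163769e-01,  1.52747980e+00, -3.36888803e-06,
        1.39468817e+00, -1.26085838e-01]), 'qd': array([ 0.00023015, -0.00047056, -0.00212924, -0.00189144, -0.00199835,
       -0.00092564]), 'effort': array([ 2.10125581e-03, -4.95940340e+01, -3.88523161e+01,  7.00243888e-02,
        5.14455792e-02, -6.69421979e-05]), 'eef_pos': array([241.8784376 , 575.73957582, 240.54533549]), 'tcp_rot': array([-2.76085919e-04,  1.97609891e-01,  9.80280355e-01, -8.24551412e-04]), 'contact_force': array([-0.01595668,  0.05412658,  0.23886275]), 'moment': array([-0.02175405,  0.01870738, -0.00940124]), 'finger_force': 0.0, 'opening': 86.75423325307975}
```

View pics/top0.png

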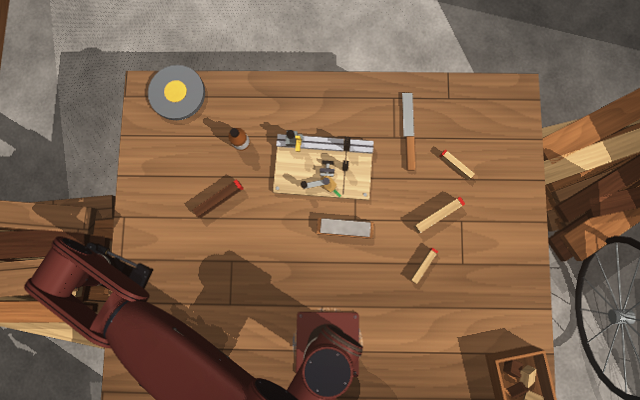

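View pics/scene0.png

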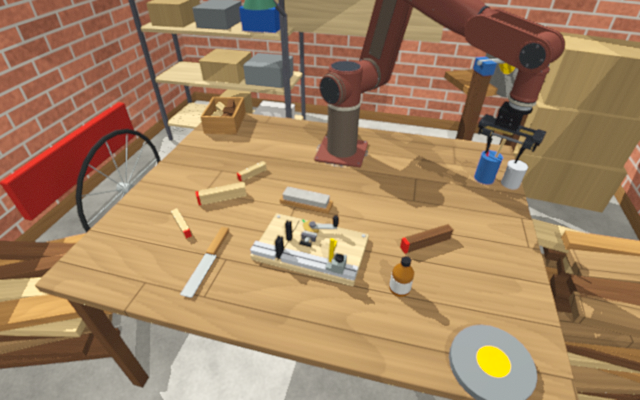

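Top view: three pale, red-ended sticks at about (440,213), (457,163) and (425,265). The largest is (440,213), with its wax at (463,200). The dark blank is at (215,197) and the board at (323,168). The scene view agrees. Next I'll measure and check the choice in one close crop.

```bash
cat >> h.py <<'E'
def ray(c,px):
    """world origin, directions for pixels"""
    K=np.array([[c['fx'],0,c['cx']],[0,c['fy'],c['cy']],[0,0,1.]])
    p=cv2.undistortPoints(np.array(px,float).reshape(-1,1,2),K,np.array(c['D'],float)).reshape(-1,2)
    d=np.c_[p,np.ones(len(p))]
    if 'R' in c:
        R=np.array(c['R']); return -R.T@np.array(c['t']), d@R
    from scipy.spatial.transform import Rotation as Ro
    T=np.array(c['tool_from_camera']); q=c['s']['tcp_rot']; W=Ro.from_quat(np.r_[q[1:],q[0]]).as_matrix()
    return W@T[:3,3]+c['s']['eef_pos'], d@(W@T[:3,:3]).T
def onz(c,px,z):
    o,d=ray(c,px); return (o+d*((z-o[2])/d[:,2])[:,None])
def proj(c,X):
    o,_=ray(c,[[0,0]])
    X=np.array(X,float).reshape(-1,3)
    if 'R' in c: R=np.array(c['R']);t=np.array(c['t'])
    else:
        from scipy.spatial.transform import Rotation as Ro
        T=np.array(c['tool_from_camera']); q=c['s']['tcp_rot']; W=Ro.from_quat(np.r_[q[1:],q[0]]).as_matrix()
        R=(W@T[:3,:3]).T; t=-R@o
    K=np.array([[c['fx'],0,c['cx']],[0,c['fy'],c['cy']],[0,0,1.]])
    return cv2.projectPoints(X,cv2.Rodrigues(R)[0],t.astype(float),K,np.array(c['D'],float))[0].reshape(-1,2)
E
python3 - <<'E'
from h import *
c=np.load('pics/top0.npy',allow_pickle=True).item(); f=c['frame']
hsv=cv2.cvtColor(f,cv2.COLOR_BGR2HSV)
red=cv2.inRange(hsv,(0,170,120),(6,255,255))|cv2.inRange(hsv,(174,170,120),(180,255,255))
n,l,st,ce=cv2.connectedComponentsWithStats(red)
for i in range(1,n):
    if 6<st[i,4]<200: print('red',ce[i].round(1),st[i,4],onz(c,[ce[i]],45).round())
for nm,z,pts in [('bed',22,[(276,136),(273,193),(370,199),(374,140)]),('3pale',45,[(440,213),(457,163),(425,265)]),('stone',45,[(319,228),(371,229)]),('oil',0,[(238,140)]),('dark',45,[(215,197)])]:
    print(nm,onz(c,pts,z).round())
print(c['frame'][213,440],c['frame'][185,300])
for a in [(262,122,122,84),(400,140,90,150)]:
    pass
A=cv2.resize(f[125:205,262:382],None,fx=5,fy=5,interpolation=cv2.INTER_CUBIC)
B=cv2.resize(f[185:240,410:475],None,fx=3,fy=3,interpolation=cv2.INTER_CUBIC)
o=np.zeros((400,800,3),np.uint8); o[:400,:600]=A; o[:165,602:797]=B
cv2.imwrite('pics/crop1.png',o)
E
```

```text
red [443.8 151.8] 16 [[ 642. -388.   45.]]
red [237.8 184.4] 47 [[522. 308.  45.]]
red [461.  200.8] 32 [[ 475. -441.   45.]]
red [434.5 250.2] 16 [[ 310. -349.   45.]]
bed [[ 698.  186.   22.]
 [ 498.  191.   22.]
 [ 481. -139.   22.]
 [ 687. -154.   22.]]
3pale [[ 433. -370.   45.]
 [ 603. -431.   45.]
 [ 261. -317.   45.]]
stone [[ 378.   32.   45.]
 [ 377. -140.   45.]]
oil [[689. 323.   0.]]
dark [[478. 384.  45.]]
[125 183 222] [ 82 115 142]
```

View pics/crop1.png

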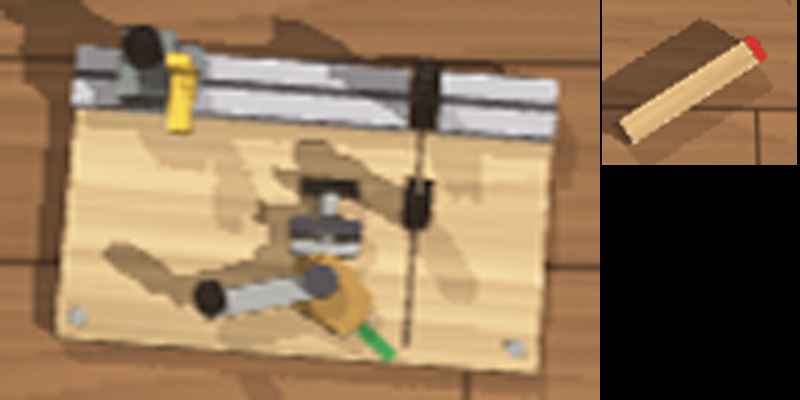

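The crop confirms the choice: a pale block at top pixel (440,213), red waxed end up-right at (461,201), clean end down-left. On the board, the flag (yellow) is up, the knob is at about (304,184) px, and the green mark is near (337,193). Next, a wrist view over the board.

```bash
cat >> h.py <<'E'
from scipy.spatial.transform import Rotation as Ro
def go(p,yaw,s=None):
    """row numbers to bring the tool to p (mm), pointing down, tool y at yaw"""
    s=s or ctrl.sense(); q=s['tcp_rot']; W=Ro.from_quat(np.r_[q[1:],q[0]])
    G=Ro.from_matrix(np.array([[np.sin(yaw),np.cos(yaw),0],[-np.cos(yaw),np.sin(yaw),0],[0,0,-1.]]).T@np.diag([-1,1,1]) if 0 else np.c_[[-np.sin(yaw),np.cos(yaw),0],[np.cos(yaw),np.sin(yaw),0],[0,0,-1]])
    r=(W.inv()*G).as_rotvec()/np.radians(60); d=W.inv().apply(np.array(p)-s['eef_pos'])/300
    print('row',r.round(3),d.round(4),'d mm',(np.array(p)-s['eef_pos']).round(1))
E
python3 - <<'E'
from h import *
go((400,300,400),.6); go((560,20,420),-.05)
E
```

```text
row [-0.002  0.     0.547] [-0.8419 -0.6441 -0.5306] d mm [ 158.1 -275.7  159.5]
row [-2.000e-03  1.000e-03  1.168e+00] [-1.6952 -1.298  -0.5963] d mm [ 318.1 -555.7  179.5]
```

```bash
python3 -m creep '0 0 0.1 -0.17 -0.13 -0.15 0; 0 0 0.25 -0.34 -0.26 -0.3 0; 0 0 0.4 -0.5 -0.4 -0.42 0; 0 0 0.55 -0.68 -0.52 -0.5 0; 0 0 0.55 -0.84 -0.64 -0.53 0; 0 0 0.55 -0.84 -0.64 -0.53 0' | tail -3
python3 - <<'E'
from h import *
go((540,20,420),-.05)
E
```

```text
contact_force: [-0.1, 1.2, 0.1]
opening: 87.3
finger_force: 0.0
row [0.001 0.    0.617] [-1.0313 -0.1392 -0.062 ] d mm [ 139.1 -279.5   18.7]
```

```bash
python3 -m creep '0 0 0.17 -0.2 -0.03 -0.02 0; 0 0 0.34 -0.4 -0.06 -0.03 0; 0 0 0.5 -0.6 -0.08 -0.05 0; 0 0 0.62 -0.8 -0.11 -0.06 0; 0 0 0.62 -1 -0.14 -0.06 0; 0 0 0.62 -1 -0.14 -0.06 0;  0 0 0.62 -1 -0.14 -0.06 0' | tail -3
python3 - <<'E'
from h import *
c=snap('wrist'); np.save('pics/w1.npy',c,allow_pickle=True); cv2.imwrite('pics/w1.png',c['frame']); print(c['s']['eef_pos'],c['s']['qd'].round(3),c['tool_from_camera'],c['fx'])
E
```

```text
contact_force: [-0.2, -0.1, -0.0]
opening: 87.0
finger_force: 0.0
[533.71532395  30.0293077  417.98342505] [ 0.032 -0.015  0.001  0.001 -0.001 -0.001] [[-2.41735424e-04 -9.69551231e-01 -2.44888449e-01  6.56640436e+01]
 [ 9.99999912e-01 -3.18129637e-04  2.72399859e-04  9.38637654e-01]
 [-3.42011892e-04 -2.44888362e-01  9.69551223e-01 -1.42329528e+02]
 [ 0.00000000e+00  0.00000000e+00  0.00000000e+00  1.00000000e+00]] 295.1227129620491
```

View pics/w1.png

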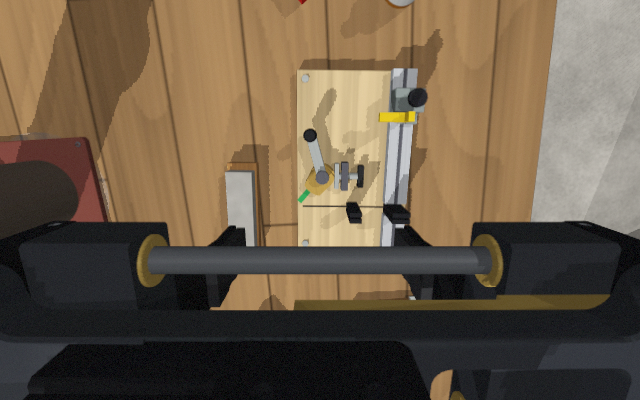

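The wrist view shows the board (bed columns 297–390, row 70), the flag at (397,117), the knob at (310,135) and the cam axis at (322,177). I'll go closer for accuracy.

```bash
python3 - <<'E'
from h import *
go((570,0,250),-.05)
E
```

```text
row [-0.001 -0.001 -0.001] [-0.0963  0.1269  0.5609] d mm [  36.4  -30.7 -168.3]
```

```bash
python3 -m creep '0 0 0 -0.05 0.06 0.2 0;0 0 0 -0.1 0.12 0.4 0;0 0 0 -0.1 0.12 0.56 0;0 0 0 -0.1 0.12 0.56 0;0 0 0 -0.1 0.12 0.56 0;0 0 0 -0.1 0.12 0.56 0' | tail -3
python3 - <<'E'
from h import *
c=snap('wrist'); np.save('pics/w2.npy',c,allow_pickle=True); cv2.imwrite('pics/w2.png',c['frame']); print(c['s']['eef_pos'],c['s']['qd'].round(3))
cv2.imwrite('pics/w2c.png',cv2.resize(c['frame'][0:230,220:550],(800,558),interpolation=cv2.INTER_CUBIC))
E
```

```text
contact_force: [0.7, -0.3, 0.0]
opening: 87.3
finger_force: 0.0
[569.99877878  -1.51736604 254.2805554 ] [-0.009  0.001  0.006 -0.001 -0.005  0.   ]
```

View pics/w2c.png

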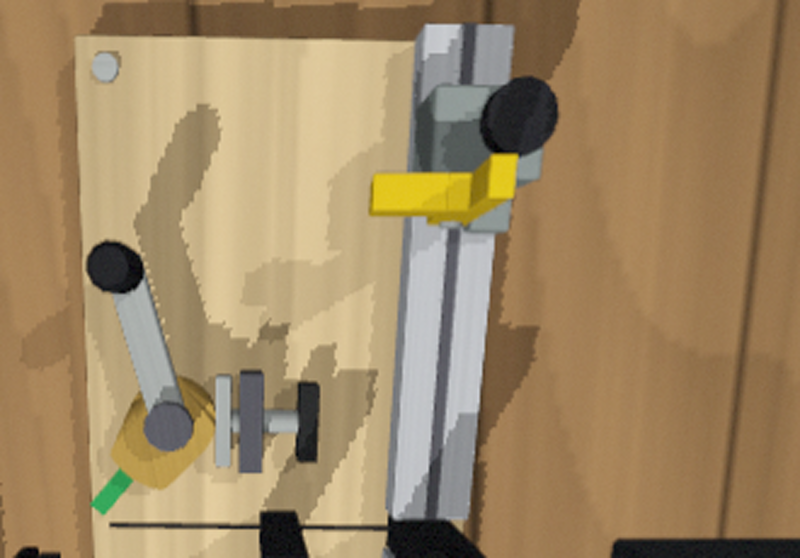

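The close view shows everything I need. In crop pixels: bed corner (77,38), kerf line at row ~525, fence front edge ~(416,70)–(388,520), knob (115,267), cam axis (168,426), and the raised flag bar from (370,195) to (515,175). Now fit these edges.

```bash
cat > m.py <<'E'
from h import *
c=np.load('pics/w2.npy',allow_pickle=True).item(); f=c['frame'].astype(float); g=cv2.GaussianBlur(f,(0,0),0.8)
def cr(x,y): return np.array([220+x/2.424,y/2.424])
def edge(rows,colf,axis=0,sgn=1,w=5,ch=1,z=22):
    P=[]
    for r in rows:
        c0=int(round(colf(r))); L=g[r,c0-w:c0+w+1,ch] if axis==0 else g[c0-w:c0+w+1,r,ch]
        d=sgn*np.diff(L); k=d.argmax()
        if 0<k<len(d)-1: k=k+ (d[k-1]-d[k+1])/(2*(d[k-1]-2*d[k]+d[k+1])+1e-9)
        e=c0-w+k+.5; P.append((e,r) if axis==0 else (r,e))
    X=onz(c,P,z)[:,:2]
    vx,vy,x0,y0=cv2.fitLine(X.astype(np.float32),cv2.DIST_HUBER,0,.01,.01).ravel()
    n=np.array([-vy,vx]); res=(X-[x0,y0])@n; print('line dir',vx.round(4),vy.round(4),'pt',x0.round(1),y0.round(1),'res',np.abs(res).mean().round(2)); return np.array([vx,vy]),np.array([x0,y0])
lin=lambda a,b:(lambda r:a[0]+(b[0]-a[0])*(r-a[1])/(b[1]-a[1]))
lin1=lambda a,b:(lambda r:a[1]+(b[1]-a[1])*(r-a[0])/(b[0]-a[0]))
print('left');eL=edge(range(25,200,3),lin(cr(77,38),cr(93,450)),0,1)
print('top');eT=edge(range(258,380,3),lin1(cr(77,38),cr(415,41)),1,1)
print('fence bottom');eF=edge(range(100,205,3),lin(cr(405,240),cr(388,500)),0,-1,4)
print('kerf');
P=[]
for col in range(270,320):
    r=int(round(cr(0,525)[1])); L=g[r-4:r+5,col,1]; P.append((col,r-4+L.argmin()))
print(onz(c,P,22)[[0,-1]].round(1), onz(c,P,22)[:,:2].mean(0))
y=eL[0] if eL[0][1]>0 else -eL[0]; x=np.array([y[1],-y[0]]); yaw=np.arctan2(x[1],x[0])
xo=(eL[1]@x+160); yo=eT[1]@y-180
print('x axis yaw',yaw,'origin',x*xo+y*yo,' fence x->',eF[1]@x-xo,' kerf y->',onz(c,P,22)[:,:2].mean(0)@y-yo)
B=x*xo+y*yo
def toB(X): d=X[:,:2]-B; return np.c_[d@x,d@y,X[:,2]]
hsv=cv2.cvtColor(c['frame'],cv2.COLOR_BGR2HSV)
def big(m,roi):
    k=np.zeros_like(m); x0,y0,x1,y1=roi; k[y0:y1,x0:x1]=m[y0:y1,x0:x1]
    cs=max(cv2.findContours(k,0,2)[0],key=cv2.contourArea); return cs
k=big(cv2.inRange(c['frame'],(0,0,0),(50,50,50)),(250,92,285,125)); e,_=cv2.minEnclosingCircle(k); print('knob px',e,cv2.contourArea(k),'B',toB(onz(c,[e],90)).round(1))
print('axis disc (z?)',toB(onz(c,[cr(168,426)],52)).round(1),'kn vec')
print('pad top',toB(onz(c,[cr(297,383),cr(319,461)],41)).round(1))
k=big(cv2.inRange(hsv,(20,150,100),(35,255,255)),(360,50,450,105)); r=cv2.boundingRect(k); print('flag bbox',r, cv2.approxPolyDP(k,1.5,True).reshape(-1,2).tolist())
E
python3 m.py
```

```text
left
line dir 0.065 0.9979 pt 496.8 84.5 res 0.23
top
line dir 0.9979 -0.0645 pt 587.2 185.6 res 0.09
fence bottom
line dir 0.0665 0.9978 pt 652.3 22.1 res 0.09
kerf
[[504.3 -48.   22. ]
 [569.1 -52.9  22. ]] [536.74135829 -50.03850547]
x axis yaw -0.06508774 origin [651.66376      0.97730637]  fence x-> -0.7420044  kerf y-> -58.38255181166133
knob px (267.13726806640625, 110.0686264038086) 343.5 B [[-132.5   72.7   90. ]]
axis disc (z?) [[-114.8    0.7   52. ]] kn vec
pad top [[-51.8  21.2  41. ]
 [-39.3 -18.1  41. ]]
flag bbox (372, 63, 62, 30) [[433, 63], [423, 63], [415, 71], [375, 71], [372, 88], [395, 88], [396, 91], [409, 90], [412, 92], [431, 81]]
```

```bash
cat >> m.py <<'E'
print('----')
B=np.array([651.4,1.7]); yaw=-.0655; x=np.array([np.cos(yaw),np.sin(yaw)]); y=np.array([-x[1],x[0]])
def pt(a,b,t): return 12-a*np.cos(t)-b*np.sin(t), 64+a*np.sin(t)-b*np.cos(t)
for t in np.arange(1.3,2.0,.1):
    o=[t.round(1)]
    for a,b,px in [(74,-9,(433.5,63)),(74,-9,(431.5,81.5)),(74,0,(423,63)),(40,37,(371.5,88.5)),(40,37,(375,70.5)),(20,37,(371.5,88.5))]:
        X,Z=pt(a,b,t); w=toB(onz(c,[px],Z))[0]; o.append(((w[0]-X).round(1),w[1].round(1)))
    print(*o)
E
python3 m.py | sed -n '/----/,$p'
```

```text
----
1.3 (np.float64(10.9), np.float64(108.5)) (np.float64(10.8), np.float64(94.3)) (np.float64(11.8), np.float64(108.8)) (np.float64(4.4), np.float64(93.4)) (np.float64(6.9), np.float64(109.7)) (np.float64(2.3), np.float64(95.7))
1.4 (np.float64(3.2), np.float64(108.3)) (np.float64(3.1), np.float64(94.2)) (np.float64(4.1), np.float64(108.4)) (np.float64(0.5), np.float64(92.9)) (np.float64(3.0), np.float64(109.0)) (np.float64(0.5), np.float64(95.2))
1.5 (np.float64(-4.2), np.float64(108.3)) (np.float64(-4.4), np.float64(94.2)) (np.float64(-3.6), np.float64(108.3)) (np.float64(-3.7), np.float64(92.4)) (np.float64(-1.3), np.float64(108.2)) (np.float64(-1.7), np.float64(94.8))
1.6 (np.float64(-11.4), np.float64(108.5)) (np.float64(-11.5), np.float64(94.3)) (np.float64(-11.0), np.float64(108.2)) (np.float64(-8.3), np.float64(91.9)) (np.float64(-5.9), np.float64(107.6)) (np.float64(-4.3), np.float64(94.3))
1.7 (np.float64(-18.1), np.float64(108.7)) (np.float64(-18.3), np.float64(94.5)) (np.float64(-18.2), np.float64(108.4)) (np.float64(-13.1), np.float64(91.5)) (np.float64(-10.8), np.float64(107.0)) (np.float64(-7.1), np.float64(93.9))
1.8 (np.float64(-24.4), np.float64(109.2)) (np.float64(-24.6), np.float64(94.8)) (np.float64(-25.1), np.float64(108.6)) (np.float64(-18.2), np.float64(91.2)) (np.float64(-15.9), np.float64(106.5)) (np.float64(-10.3), np.float64(93.5))
1.9 (np.float64(-30.3), np.float64(109.8)) (np.float64(-30.4), np.float64(95.3)) (np.float64(-31.5), np.float64(109.0)) (np.float64(-23.5), np.float64(90.9)) (np.float64(-21.2), np.float64(106.1)) (np.float64(-13.8), np.float64(93.1))
```

Flag angle ≈ 1.43, with the stop plane at board y ≈ 94.3 (its 14 mm width checks out). The cam is at ≈ 0.15 and the knob radius is 75, as given. Next, put the closed gripper behind the tab.

```bash
cat >> h.py <<'E'
B=np.array([651.4,1.7]); BY=-.0655; bx=np.array([np.cos(BY),np.sin(BY)]); by=np.array([-bx[1],bx[0]])
def bw(X,Y,z): return np.r_[B+bx*X+by*Y,z]
def wb(p): d=np.array(p[:2])-B; return np.r_[d@bx,d@by,p[2]].round(1)
E
python3 - <<'E'
from h import *
go(bw(54,97.3,254),BY); go(bw(54,97.3,137),BY)
for t in [1.43,1.2,.9,.6,.3,0]:
    print(t,12-58*np.cos(t)+9*np.sin(t)+15, 64+58*np.sin(t)+9*np.cos(t)+19)
E
```

```text
row [0.005 0.    0.013] [0.3469 0.4556 0.0018] d mm [1.418e+02 9.690e+01 1.000e-01]
row [0.005 0.    0.013] [0.347  0.4536 0.3918] d mm [ 141.8   96.9 -116.9]
1.43 27.77170790392387 141.68904895217693
1.2 14.371602014057967 140.31948677638917
0.9 -2.0034359730511824 134.02745047283003
0.6 -15.787683404206025 123.17728399109916
0.3 -25.74983450933309 108.73820038848815
0 -31.0 92.0
```

```bash
python3 -m creep '0 0 0.01 0.15 0.2 0 1;0 0 0.01 0.28 0.36 0 1;0 0 0.01 0.35 0.455 0 1;0 0 0.01 0.35 0.455 0 1;0 0 0.01 0.35 0.455 0.15 1;0 0 0.01 0.35 0.455 0.3 1;0 0 0.01 0.35 0.455 0.375 1;0 0 0.01 0.35 0.455 0.375 1' 40| tail -3
python3 - <<'E'
from h import *
s=ctrl.sense(); p=wb(s['eef_pos']); print(p,s['time'],s['tcp_rot'])
for t in [1.43,1.2,1,.8,.6,.4,.2,0]:
    print(t,((12-58*np.cos(t)+9*np.sin(t)+15-p[0])/300).round(3), (-(64+58*np.sin(t)+9*np.cos(t)+19-p[2])/300).round(3))
E
```

```text
contact_force: [-0.4, -0.2, 0.7]
opening: 14.8
finger_force: 0.0
[ 51.4  97.2 137.1] 3.575 [-0.00087455  0.72903909  0.6844707  -0.00105063]
1.43 -0.079 -0.015
1.2 -0.123 -0.011
1 -0.161 0.001
0.8 -0.195 0.021
0.6 -0.224 0.046
0.4 -0.248 0.077
0.2 -0.265 0.113
0 -0.275 0.15
```

```bash
python3 -m creep '0 0 0 0 0 0 1;0 0 0 0 -0.04 0 1;0 0 0 0 -0.08 -0.005 1;0 0 0 0 -0.12 -0.005 1;0 0 0 0 -0.16 0.005 1;0 0 0 0 -0.195 0.025 1;0 0 0 0 -0.225 0.05 1;0 0 0 0 -0.248 0.08 1;0 0 0 0 -0.265 0.115 1;0 0 0 0 -0.275 0.15 1' | tail -8
python3 - <<'E'
from h import *
s=ctrl.sense(); print(wb(s['eef_pos']),s['contact_force'])
E
```

```text
time: 4.82
eef_pos: [626.7, 101.0, 91.7]
tcp_rot: [-0.001, 0.729, 0.685, -0.001]
contact_force: [-0.7, -0.2, 35.5]
opening: 0.0
finger_force: 21.0
[-31.1  97.5  91.7] [-0.71483654 -0.2143758  35.51333189]
```

```bash
python3 -m creep '0 0 0 0 0 -0.005 1;0 0 0 0 0 -0.005 1;0 0 0 0 0 -0.1 1;0 0 0 0 0 -0.3 0.5;0 0 0 0 0 -0.45 0;0 0 0 0 0 -0.45 0;0 0 0 0 0 -0.45 0' | tail -3
python3 - <<'E'
from h import *
c=snap('wrist'); s=c['s']; cv2.imwrite('pics/w3.png',c['frame'])
hsv=cv2.cvtColor(c['frame'],cv2.COLOR_BGR2HSV); m=cv2.inRange(hsv,(20,150,100),(35,255,255))
x,y,w,h=cv2.boundingRect(m); print(x,y,w,h, wb(s['eef_pos']))
print('expected tab tip at',proj(c,[bw(-62,94.3,73),bw(-62,108.3,73),bw(0,94.3,73)]).round(1))
go((433,-370,230),.52)
# dist of blank from top0
c=np.load('pics/top0.npy',allow_pickle=True).item(); f=c['frame']
hsv=cv2.cvtColor(f,cv2.COLOR_BGR2HSV); m=cv2.inRange(f,(80,140,180),(180,230,255))|cv2.inRange(hsv,(0,170,120),(6,255,255)); k=np.zeros_like(m); k[190:235,412:470]=m[190:235,412:470]
k=max(cv2.findContours(k,0,2)[0],key=cv2.contourArea); b=cv2.boxPoints(cv2.minAreaRect(k)); W=onz(c,b,45); print(b.round(1).tolist(),W.round().tolist(),W.mean(0)); print(np.linalg.norm(W-np.roll(W,1,0),axis=1))
E
```

```text
contact_force: [0.9, 0.3, -0.5]
opening: 32.4
finger_force: 0.0
183 175 336 135 [-30.5  97.3 226.8]
expected tab tip at [[288.1 194.9]
 [287.8 181.5]
 [348.3 195.1]]
row [-0.003 -0.001 -0.557] [-1.6068 -0.5464 -0.0116] d mm [-193.8 -470.8    4.2]
[[415.29998779296875, 224.89999389648438], [459.70001220703125, 195.89999389648438], [464.79998779296875, 203.8000030517578], [420.5, 232.8000030517578]] [[392.0, -287.0, 45.0], [491.0, -437.0, 45.0], [465.0, -454.0, 45.0], [366.0, -304.0, 45.0]] [ 428.5624136 -370.4168497   45.       ]
[ 30.86157578 179.62855138  31.14329472 179.19284886]
```

The flag's tab is where it should be when lowered. The blank measures 180×31 mm, as it should, centred at (428.6,−370.4) with axis yaw 0.583. Moving over it.

```bash
python3 -m creep '0 0 -0.1 -0.2 -0.07 0 0;0 0 -0.25 -0.4 -0.14 0 0;0 0 -0.4 -0.6 -0.2 0 0;0 0 -0.55 -0.8 -0.27 0 0;0 0 -0.62 -1 -0.34 0 0;0 0 -0.62 -1 -0.34 0 0' | tail -3
python3 - <<'E'
from h import *
go((428.6,-370.4,260),.583)
E
```

```text
contact_force: [0.3, 0.2, -0.7]
opening: 86.2
finger_force: 0.0
row [-0.002 -0.003 -0.001] [-0.3485 -0.533  -0.1136] d mm [ -76.1 -175.2   34.2]
```

```bash
python3 -m creep '0 0 0 -0.12 -0.18 -0.05 0;0 0 0 -0.24 -0.36 -0.1 0;0 0 0 -0.35 -0.53 -0.11 0;0 0 0 -0.35 -0.53 -0.11 0;0 0 0 -0.35 -0.53 -0.11 0;0 0 0 -0.35 -0.53 -0.11 0' | tail -3
python3 - <<'E'
from h import *
c=snap('wrist'); cv2.imwrite('pics/w4.png',c['frame']); np.save('pics/w4.npy',c,allow_pickle=True); print(c['s']['eef_pos'],c['s']['time'])
u=np.array([-.5506,.8348]); n=np.array([.8348,.5506]); C=np.array([428.6,-370.4])
for a,b in [(90,15),(90,-15),(0,15),(0,-15)]: print(a,b,proj(c,np.r_[C+u*a+n*b,45]).round(1))
E
```

```text
contact_force: [1.7, 0.5, 0.2]
opening: 86.9
finger_force: 0.0
[ 433.65961497 -365.66523936  260.05787003] 7.25
90 15 [[326.6 105.6]]
90 -15 [[300.7 105.5]]
0 15 [[325.8 182.3]]
0 -15 [[301.4 182.1]]
```

View pics/w4.png

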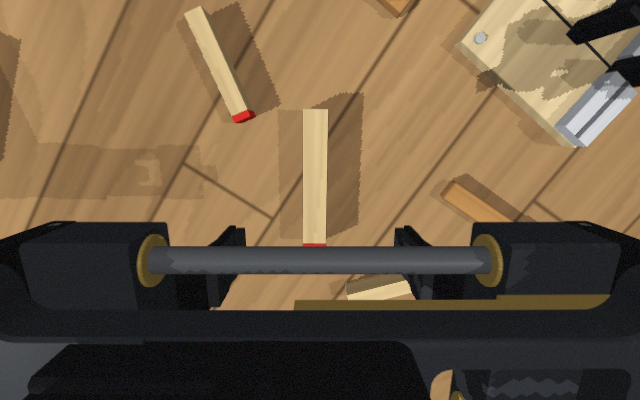

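The wrist view shows the right blank: pale, vertical, clean end at (315,109), red wax starting at about row 243, nothing near the finger spots. Refining its pose.

```bash
python3 - <<'E'
from h import *
c=np.load('pics/w4.npy',allow_pickle=True).item(); f=cv2.GaussianBlur(c['frame'],(0,0),.7).astype(float)
def ed(L,s):
    d=s*np.diff(L);k=d.argmax(); return k+(d[k-1]-d[k+1])/(2*(d[k-1]-2*d[k]+d[k+1]))+.5
Lp=[(294+ed(f[r,294:312,1],1),r) for r in range(116,225,3)]; Rp=[(318+ed(f[r,318:340,1],-1),r) for r in range(116,225,3)]
T=[(k,100+ed(f[100:120,k,1],1)) for k in range(308,324)]
l,r,t=[onz(c,p,45)[:,:2] for p in (Lp,Rp,T)]
for q in (l,r):
    v=cv2.fitLine(q.astype(np.float32),cv2.DIST_HUBER,0,.01,.01).ravel(); print(v,np.arctan2(-v[0],v[1]))
m=(l+r)/2; v=cv2.fitLine(m.astype(np.float32),2,0,.01,.01).ravel(); u=v[:2]*np.sign(v[1]); a=np.arctan2(-u[0],u[1])
w=((r-l)@np.array([u[1],-u[0]])).mean(); C=m.mean(0)+u*((t.mean(0)-m.mean(0))@u)-90*u
print('yaw',a,'width',w,'center',C); go(np.r_[C,260],a); go(np.r_[C,47],a)
wax=[(k,235+ed(f[235:250,k,1],-1)) for k in range(308,324)]; print('wax line from clean end',(t.mean(0)-onz(c,wax,45)[:,:2].mean(0))@u)
E
```

```text
[   0.54345065   -0.8394411   402.1981     -354.73022   ] -2.5670505
[   0.5429421    -0.83977014  433.85355    -350.01245   ] -2.567656
yaw 0.5741751 width 29.14323656162987 center [ 431.14929863 -372.66030767]
row [ 0.    -0.001  0.014] [-0.0145 -0.02    0.0011] d mm [-2.6 -6.9 -0.3]
row [ 0.    -0.001  0.014] [-0.0155 -0.0201  0.7111] d mm [  -2.6   -6.9 -213.3]
wax line from clean end 166.8382867022983
```

```bash
python3 -m creep '0 0 0.014 -0.015 -0.02 0.15 0;0 0 0.014 -0.015 -0.02 0.32 0;0 0 0.014 -0.015 -0.02 0.5 0;0 0 0.014 -0.015 -0.02 0.62 0;0 0 0.014 -0.015 -0.02 0.7 0;0 0 0.014 -0.015 -0.02 0.71 0;0 0 0.014 -0.015 -0.02 0.71 0.3;0 0 0.014 -0.015 -0.02 0.71 0.8;0 0 0.014 -0.015 -0.02 0.71 0.8;0 0 0.014 -0.015 -0.02 0.71 0.8' 30 | tail -7
```

```text
time: 8.55
eef_pos: [430.7, -375.0, 48.8]
tcp_rot: [0.001, 0.479, 0.878, -0.0]
contact_force: [-0.4, 0.6, -0.3]
opening: 54.7
finger_force: 0.0
```

```bash
python3 -m creep '0 0 0 0 0 0 0.8;0 0 0 0 0 0 0.8;0 0 0 0 0 0 0.8;0 0 0 0 0 0 0.8;0 0 0 0 0 0 0.8' 30 | tail -7
```

```text
time: 9.18
eef_pos: [430.5, -374.6, 48.1]
tcp_rot: [0.0, 0.479, 0.878, 0.0]
contact_force: [-0.3, 0.0, 0.2]
opening: 29.9
finger_force: 30.0
```

Gripped (opening 29.9). Lift and carry.

```bash
python3 -m creep '0 0 0 0 0 -0.15 0.8;0 0 0 0 0 -0.35 0.8;0 0 0 0 0 -0.5 0.8;0 0 0 0 0 -0.5 0.8' | tail -4
python3 - <<'E'
from h import *
go(bw(-16.5,-14,195),BY)
E
```

```text
tcp_rot: [0.004, 0.479, 0.878, -0.002]
contact_force: [0.3, -1.0, -1.9]
opening: 29.8
finger_force: 30.0
row [0.004 0.008 0.609] [0.6606 1.2253 0.0217] d mm [201.8 365.6  -7.8]
```

```bash
python3 -m creep '0 0 0.1 0.1 0.17 0 0.8;0 0 0.2 0.2 0.34 0 0.8;0 0 0.3 0.3 0.5 0 0.8;0 0 0.4 0.4 0.68 0 0.8;0 0 0.5 0.5 0.85 0 0.8;0 0 0.61 0.58 1 0 0.8;0 0 0.61 0.66 1 0 0.8;0 0 0.61 0.66 1 0 0.8;0 0 0.61 0.66 1 0 0.8' | tail -4
python3 - <<'E'
from h import *
go(bw(-16.5,-14,195),BY)
E
```

```text
tcp_rot: [-0.001, 0.73, 0.683, -0.001]
contact_force: [-0.7, -1.0, -1.8]
opening: 29.7
finger_force: 30.0
row [-0.002  0.    -0.001] [0.1297 0.1887 0.0053] d mm [59.1 35.  -1.7]
```

```bash
python3 -m creep '0 0 0 0.07 0.1 0 0.8;0 0 0 0.13 0.19 0.005 0.8;0 0 0 0.13 0.19 0.005 0.8;0 0 0 0.13 0.19 0.005 0.8;0 0 0 0.13 0.19 0.005 0.8' | tail -4
python3 - <<'E'
from h import *
c=snap('wrist'); cv2.imwrite('pics/w5.png',c['frame']); np.save('pics/w5.npy',c,allow_pickle=True); p=wb(c['s']['eef_pos']); print(p)
go(bw(-16.5,-14,72),BY)
z=p[2]-70+22+45
print('blank clean top corners exp',proj(c,[bw(p[0]-15,p[1]+91.3,z),bw(p[0]+15,p[1]+91.3,z)]).round(1),'flag tab',proj(c,[bw(-62,94.3,73),bw(0,94.3,73)]).round(1))
E
```

```text
tcp_rot: [-0.0, 0.731, 0.683, -0.0]
contact_force: [0.4, -0.3, -2.1]
opening: 29.6
finger_force: 30.0
[-16.2 -14.4 196.3]
row [-0.     0.    -0.002] [ 0.0011 -0.0014  0.4151] d mm [  -0.4    0.3 -124.5]
blank clean top corners exp [[283.9  68.6]
 [349.5  68.4]] flag tab [[263.3  73.6]
 [337.3  73.3]]
```

View pics/w5.png

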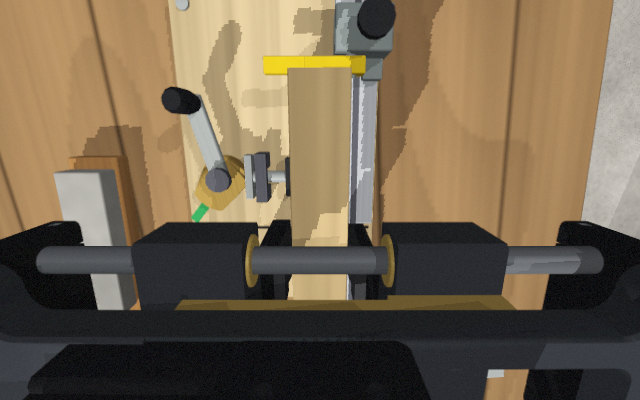

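The blank is held square to the tool (edges at columns 288–353, symmetric), its clean end at row 68, and the flag (yellow, row 65) is down. The blank sits about 1.8 mm further +x than nominal, so I aim x at −19 and lower.

```bash
python3 -m creep '0 0 0 0 -0.01 0.1 0.8;0 0 0 0 -0.01 0.25 0.8;0 0 0 0 -0.01 0.36 0.8;0 0 0 0 -0.01 0.4 0.8;0 0 0 0 -0.01 0.41 0.8;0 0 0 0 -0.01 0.418 0.8;0 0 0 0 -0.01 0.418 0.8' | tail -4
python3 - <<'E'
from h import *
s=ctrl.sense(); print(wb(s['eef_pos']),s['time'],s['contact_force'])
E
```

```text
tcp_rot: [0.001, 0.73, 0.683, 0.001]
contact_force: [-0.6, 0.2, -2.5]
opening: 29.9
finger_force: 30.0
[-17.6 -13.5  72.6] 12.35 [-0.57652041  0.24004981 -2.4665367 ]
```

```bash
python3 -m creep '0 0 0 0 0 0.004 0.8;0 0 0 0 0 0.008 0.8;0 0 0 0 0 0.008 0.8' | tail -4
python3 - <<'E'
from h import *
s=ctrl.sense(); print(wb(s['eef_pos']),s['time'],s['contact_force'])
E
```

```text
tcp_rot: [0.0, 0.73, 0.683, 0.0]
contact_force: [-2.0, 0.2, 6.0]
opening: 29.8
finger_force: 30.0
[-18.  -13.4  70. ] 12.725 [-2.00051067  0.21564083  5.97187218]
```

```bash
python3 -m creep '0 0 0 0.02 0 -0.002 0.8;0 0 0 0.035 0 -0.002 0.8;0 0 0 0.045 0 -0.002 0.8;0 0 0 0.05 0 -0.002 0.8;0 0 0 0.053 0 -0.002 0.8;0 0 0 0.053 0 -0.002 0.8' 15 | tail -4
python3 - <<'E'
from h import *
s=ctrl.sense(); print(wb(s['eef_pos']),s['time'],s['contact_force'])
E
```

```text
tcp_rot: [0.001, 0.73, 0.683, 0.0]
contact_force: [-0.8, -3.4, 5.6]
opening: 29.8
finger_force: 15.0
[-17.9   2.4  70. ] 13.475 [-0.84546094 -3.35550013  5.63201037]
```

```bash
python3 -m creep '0 0 0 0 0.004 0 0.8;0 0 0 0 0.008 0 0.8;0 0 0 0 0.01 0 0.8;0 0 0 0.003 0.01 0 0.8;0 0 0 0.006 0.01 0 0.8;0 0 0 0.006 0.01 0 0.8' 15 | tail -4
python3 - <<'E'
from h import *
s=ctrl.sense(); print(wb(s['eef_pos']),s['time'],s['contact_force'])
E
```

```text
tcp_rot: [-0.0, 0.73, 0.683, -0.002]
contact_force: [-8.3, -9.2, 11.8]
opening: 29.7
finger_force: 15.0
[-16.9   2.6  70. ] 14.225 [-8.26116256 -9.17846482 11.81528013]
```

The blank is stopped by both fence and flag, with force on both. Release and lift.

```bash
python3 -m creep '0 0 0 0 0 0 0.45;0 0 0 0 0 0 0.45;0 0 0 0 0 0 0.45;0 0 0 0 0 0 0.45;0 0 0 0 0 -0.1 0.45;0 0 0 0 0 -0.25 0.45;0 0 0 0 0 -0.4 0.45;0 0 0 0 0 -0.4 0.45;0 0 0 0 0 -0.4 0.45' | tail -4
python3 - <<'E'
from h import *
c=snap('wrist'); cv2.imwrite('pics/w6.png',c['frame']); np.save('pics/w6.npy',c,allow_pickle=True); print(wb(c['s']['eef_pos']))
cv2.imwrite('pics/w6c.png',cv2.resize(c['frame'][0:235,140:440],(750,587),interpolation=cv2.INTER_CUBIC))
K=bw(-114-75*np.sin(.25),75*np.cos(.25),0)
print('exp flag',proj(c,[bw(-62,94.3,73),bw(0,94.3,73)]).round(1),'clean',proj(c,[bw(-30,94.3,67),bw(0,94.3,67)]).round(1),'kn',proj(c,[[*K[:2],90]]))
go([*K[:2],187],BY)
E
```

```text
tcp_rot: [-0.0, 0.73, 0.683, -0.0]
contact_force: [-0.2, 0.5, -0.1]
opening: 48.0
finger_force: 0.0
[-15.8   4.4 189. ]
exp flag [[262.4  96.3]
 [337.2  96.2]] clean [[301.4  96.9]
 [336.7  96.9]] kn [[170.87589974 123.30284208]]
row [-0.002 -0.    -0.001] [ 0.2271 -0.3876  0.0039] d mm [-111.5   75.7   -0.9]
```

View pics/w6c.png

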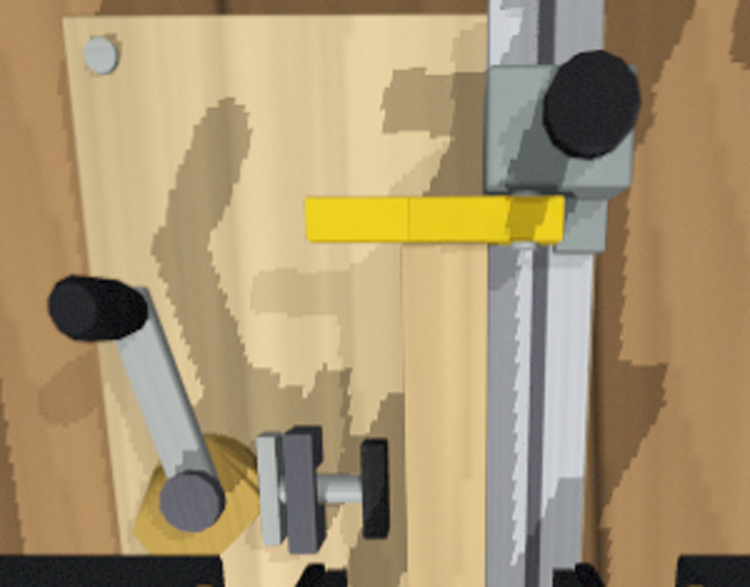

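The blank lies flush along the fence with its end at the flag's edge, and the flag is fully down. Touch contact shows the camera reads x about 1.9 mm too large, so I correct the knob position by that and go to it.

```bash
cat >> h.py <<'E'
def kn(cam,z): f=cam+.1; return bw(-115.9-75*np.sin(f),-.2+75*np.cos(f),z)
E
python3 - <<'E'
from h import *
go(kn(.15,187),BY+.25-.6);go(kn(.15,74),BY+.25-.6)
E
```

```text
row [-0.002  0.     0.333] [ 0.2264 -0.3939  0.0039] d mm [-113.4   75.7   -0.9]
row [-0.002  0.     0.333] [ 0.2264 -0.3931  0.3805] d mm [-113.4   75.7 -113.9]
```

```bash
python3 -m creep '0 0 0.15 0.1 -0.18 0 0.4;0 0 0.3 0.2 -0.34 0 0.4;0 0 0.333 0.226 -0.394 0 0.4;0 0 0.333 0.226 -0.394 0 0.4;0 0 0.333 0.226 -0.394 0 0.4;0 0 0.333 0.226 -0.394 0.15 0.4;0 0 0.333 0.226 -0.394 0.28 0.4;0 0 0.333 0.226 -0.394 0.36 0.4;0 0 0.333 0.226 -0.394 0.38 0.4;0 0 0.333 0.226 -0.394 0.38 0.4' | tail -4
python3 - <<'E'
from h import *
s=ctrl.sense(); print(s['eef_pos'],s['time'],s['contact_force']); go(kn(.15,74),BY-.35)
E
```

```text
tcp_rot: [-0.0, 0.838, 0.546, -0.0]
contact_force: [0.6, 0.7, 1.2]
opening: 52.5
finger_force: 0.0
[523.35856447  82.07935181  75.35219981] 16.65 [0.58755269 0.70245169 1.21885776]
row [-0.     0.    -0.001] [ 0.0004 -0.0052  0.0045] d mm [-1.4  0.7 -1.4]
```

Close on the knob.

```bash
python3 -m creep '0 0 0 0 -0.004 0 0.6;0 0 0 0 -0.004 0 0.9;0 0 0 0 -0.004 0 0.9;0 0 0 0 -0.004 0 0.9;0 0 0 0 -0.004 0 0.9;0 0 0 0 -0.004 0 0.9' 15 | tail -4
python3 - <<'E'
from h import *
s=ctrl.sense(); p=s['eef_pos']; print(p,s['time'],s['contact_force']); b=wb(p); d=b[:2]-[-115.9,-.2]; print(d,np.hypot(*d),np.arctan2(-d[0],d[1])-.1)
for a in np.linspace(0,.75,9)[1:]: go(kn(.15+a,75),BY-.35+a)
E
```

```text
tcp_rot: [-0.0, 0.838, 0.546, -0.0]
contact_force: [-2.8, 1.3, 4.8]
opening: 21.3
finger_force: 15.0
[521.51562072  83.38104969  75.62941115] 17.4 [-2.76883487  1.25937385  4.80894834]
[-19.1  73.2] 75.6508426919357 0.15523800178748323
row [-0.    -0.    -0.089] [-0.0152 -0.0165  0.0021] d mm [-6.4 -2.2 -0.6]
row [-0.    -0.    -0.179] [-0.031  -0.0338  0.0021] d mm [-13.   -4.4  -0.6]
row [-0.    -0.    -0.269] [-0.0484 -0.0496  0.0021] d mm [-19.5  -7.3  -0.6]
row [-0.    -0.    -0.358] [-0.0671 -0.0636  0.0021] d mm [-25.6 -10.7  -0.6]
row [-0.    -0.    -0.448] [-0.0871 -0.0758  0.0021] d mm [-31.4 -14.7  -0.6]
row [-0.    -0.    -0.537] [-0.1082 -0.0861  0.0021] d mm [-36.7 -19.3  -0.6]
row [-0.    -0.    -0.627] [-0.1301 -0.0944  0.0021] d mm [-41.7 -24.3  -0.6]
row [-0.    -0.    -0.716] [-0.1527 -0.1006  0.0021] d mm [-46.1 -29.7  -0.6]
```

```bash
python3 -m creep '0 0 -0.09 -0.015 -0.0165 0 0.9;0 0 -0.18 -0.031 -0.034 0 0.9;0 0 -0.27 -0.048 -0.05 0 0.9;0 0 -0.36 -0.067 -0.0635 0 0.9;0 0 -0.45 -0.087 -0.076 0 0.9;0 0 -0.54 -0.108 -0.086 0 0.9;0 0 -0.63 -0.13 -0.0945 0 0.9;0 0 -0.72 -0.153 -0.1 0 0.9;0 0 -0.72 -0.153 -0.1 0 0.9' 20 | tail -4
python3 - <<'E'
from h import *
s=ctrl.sense(); p=s['eef_pos']; print(p,s['time'],s['contact_force']); b=wb(p); d=b[:2]-[-115.9,-.2]; print(d,np.hypot(*d),np.arctan2(-d[0],d[1])-.1)
for a in np.linspace(0,.75,9)[1:]: go(kn(.90+a,p[2]),BY+.4+a)
E
```

```text
tcp_rot: [-0.0, 0.578, 0.816, 0.0]
contact_force: [-3.0, 2.4, 5.0]
opening: 21.4
finger_force: 20.0
[475.57879158  53.18813427  75.62362737] 18.525 [-3.01495886  2.37478544  4.97201474]
[-62.9  40.1] 74.59504004959044 0.9032445719286163
row [ 0.    -0.    -0.087] [-0.0124 -0.0187 -0.    ] d mm [-4.1 -5.4  0. ]
row [ 0.    -0.    -0.176] [-0.0282 -0.0361 -0.    ] d mm [ -7.4 -11.6   0. ]
row [ 0.    -0.    -0.266] [-0.0455 -0.0519 -0.    ] d mm [-10.2 -18.    0. ]
row [ 0.    -0.    -0.355] [-0.0642 -0.066  -0.    ] d mm [-12.3 -24.7   0. ]
row [ 0.    -0.    -0.445] [-0.0841 -0.0783 -0.    ] d mm [-13.8 -31.6   0. ]
row [ 0.    -0.    -0.534] [-0.1052 -0.0886 -0.    ] d mm [-14.6 -38.6   0. ]
row [ 0.    -0.    -0.624] [-0.127 -0.097 -0.   ] d mm [-14.8 -45.6   0. ]
row [ 0.    -0.    -0.713] [-0.1496 -0.1032 -0.    ] d mm [-14.4 -52.6   0. ]
```

```bash
python3 -m creep '0 0 -0.09 -0.013 -0.0185 0 0.9;0 0 -0.18 -0.029 -0.036 0 0.9;0 0 -0.27 -0.046 -0.052 0 0.9;0 0 -0.36 -0.064 -0.066 0 0.9;0 0 -0.45 -0.084 -0.0785 0 0.9;0 0 -0.535 -0.105 -0.0885 0 0.9;0 0 -0.625 -0.127 -0.097 0 0.9;0 0 -0.715 -0.15 -0.103 0 0.9;0 0 -0.715 -0.15 -0.103 0 0.9' 20 | tail -4
python3 - <<'E'
from h import *
s=ctrl.sense(); p=s['eef_pos']; print(p,s['time'],s['contact_force']); b=wb(p); d=b[:2]-[-115.9,-.2]; print(d,np.hypot(*d),np.arctan2(-d[0],d[1])-.1)
for a in np.linspace(0,.70,9)[1:]: go(kn(1.65+a,p[2]),BY+1.15+a)
E
```

```text
tcp_rot: [0.001, 0.24, 0.971, 0.0]
contact_force: [2.9, 2.7, 0.4]
opening: 21.4
finger_force: 20.0
[4.62736638e+02 3.44778180e-01 7.56965217e+01] 19.65 [2.85141797 2.68322004 0.43242244]
[-72.3 -13.5] 73.54957511773945 1.6553925856267326
row [ 0.001  0.002 -0.082] [-0.0083 -0.0192 -0.    ] d mm [-0.5 -6.2  0. ]
row [ 0.001  0.002 -0.166] [-0.0229 -0.0355  0.    ] d mm [  1.1 -12.6   0. ]
row [ 0.001  0.002 -0.25 ] [-0.0388 -0.0504  0.    ] d mm [  3.2 -18.8   0. ]
row [ 0.001  0.002 -0.333] [-0.056  -0.0639  0.0001] d mm [  5.9 -24.8   0. ]
row [ 0.001  0.002 -0.417] [-0.0743 -0.0759  0.0001] d mm [  9.1 -30.5   0. ]
row [ 0.001  0.003 -0.5  ] [-0.0936 -0.0862  0.0001] d mm [ 12.8 -36.    0. ]
row [ 0.     0.003 -0.584] [-1.137e-01 -9.480e-02  1.000e-04] d mm [ 16.9 -41.1   0. ]
row [ 0.     0.003 -0.667] [-0.1345 -0.1016  0.0002] d mm [ 21.5 -45.8   0. ]
```

```bash
python3 -m creep '0 0 -0.085 -0.009 -0.019 0 0.9;0 0 -0.17 -0.023 -0.0355 0 0.9;0 0 -0.25 -0.039 -0.0505 0 0.9;0 0 -0.335 -0.056 -0.064 0 0.9;0 0 -0.42 -0.074 -0.076 0 0.9;0 0 -0.5 -0.0935 -0.086 0 0.9;0 0 -0.585 -0.1135 -0.095 0 0.9;0 0 -0.67 -0.1345 -0.1015 0 0.9;0 0 -0.67 -0.1345 -0.1015 0 0.9' 20 | tail -4
python3 - <<'E'
from h import *
s=ctrl.sense(); p=s['eef_pos']; print(p,s['time'],s['contact_force']); b=wb(p); d=b[:2]-[-115.9,-.2]; print(d,np.hypot(*d),np.arctan2(-d[0],d[1])-.1)
E
```

```text
tcp_rot: [0.002, -0.108, 0.994, 0.001]
contact_force: [7.6, 11.3, -1.5]
opening: 21.4
finger_force: 20.0
[485.11874357 -43.43089787  75.68262354] 20.775 [ 7.59138589 11.33573019 -1.54965859]
[-47.1 -55.7] 72.94449944992425 2.3396577314079274
```

Cam at ≈ 2.34. Release, lift, turn back and check.

```bash
python3 -m creep '0 0 0 0 0 0 0.9;0 0 0 0 0 0 0.5;0 0 0 0 0 0 0.4;0 0 0 0 0 0 0.4;0 0 0 0 0 0 0.4;0 0 0 0 0 -0.15 0.4;0 0 0 0 0 -0.35 0.4;0 0 0 0 0 -0.5 0.4;0 0 0 0 0 -0.6 0.4;0 0 0 0 0 -0.6 0.4' | tail -4
python3 - <<'E'
from h import *
go(bw(-60,-10,255),BY)
E
```

```text
tcp_rot: [0.003, -0.109, 0.994, -0.001]
contact_force: [-0.2, 0.6, -0.1]
opening: 52.5
finger_force: 0.0
row [0.003 0.006 1.77 ] [-0.3755  0.0587  0.013 ] d mm [106.2  41.5  -3.4]
```

```bash
python3 -m creep '0 0 0.17 -0.1 0 0 0.4;0 0 0.34 -0.2 0.03 0 0.4;0 0 0.5 -0.3 0.05 0 0.4;0 0 0.67 -0.37 0.06 0 0.4;0 0 0.84 -0.37 0.06 0 0.4;0 0 1 -0.37 0.06 0 0.4;0 0 1 -0.37 0.06 0 0.4' | tail -4; python3 -m creep '0 0 0.17 0 0 0 0.4;0 0 0.34 0 0 0 0.4;0 0 0.5 0 0 0 0.4;0 0 0.67 0 0 0 0.4;0 0 0.77 0 0 0 0.4;0 0 0.77 0 0 0 0.4;0 0 0.77 0 0 0 0.4' | tail -4
python3 - <<'E'
from h import *
c=snap('wrist'); cv2.imwrite('pics/w7.png',c['frame']); np.save('pics/w7.npy',c,allow_pickle=True); print(wb(c['s']['eef_pos']),c['s']['time'])
cv2.imwrite('pics/w7c.png',cv2.resize(c['frame'][20:235,160:460],(780,559),interpolation=cv2.INTER_CUBIC))
E
```

```text
tcp_rot: [-0.001, 0.402, 0.916, -0.0]
contact_force: [-0.6, -0.2, 0.1]
opening: 52.1
finger_force: 0.0
tcp_rot: [-0.0, 0.728, 0.685, -0.0]
contact_force: [-0.3, -0.5, -0.3]
opening: 52.2
finger_force: 0.0
[-63.6  -9.6 254.8] 23.775
```

View pics/w7c.png

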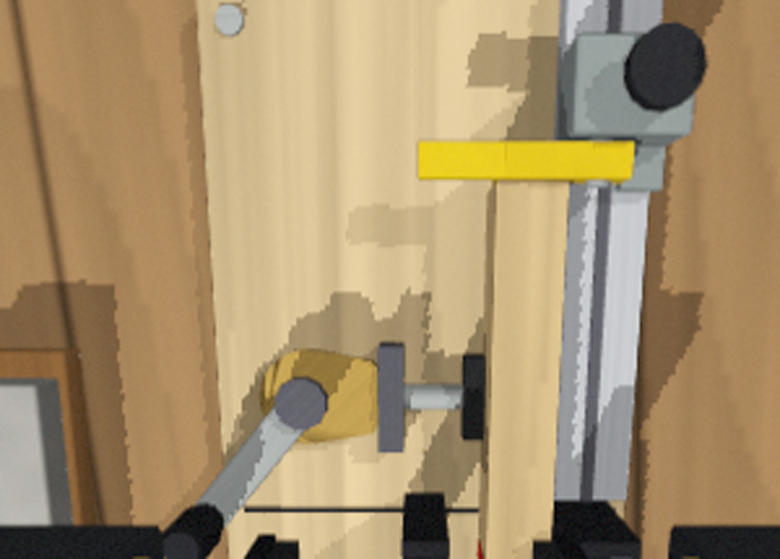

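The blank's end meets the flag (crop row ~180), it lies along the fence, the pad is against its side and the lever is over the green mark. One numeric check of its pose.

```bash
python3 - <<'E'
from h import *
c=np.load('pics/w7.npy',allow_pickle=True).item(); f=cv2.GaussianBlur(c['frame'],(0,0),.7).astype(float)
f=np.array(f)
def ln(a,b,n=30,s=-1,w=4):
    P=[]
    for r in range(int(a[1]),int(b[1]),2):
        c0=int(round(a[0]+(b[0]-a[0])*(r-a[1])/(b[1]-a[1]))); d=s*np.diff(f[r,c0-w:c0+w+1,2]); P.append((c0-w+d.argmax()+.5,r))
    X=np.array([wb(q) for q in onz(c,P,67)]); k=np.polyfit(X[:,1],X[:,0],1); print('slope',k.round(4),'x at y=50',np.polyval(k,50).round(1),'res',np.std(X[:,0]-np.polyval(k,X[:,1])).round(2))
g=lambda x,y:(160+x/2.6,20+y/2.6)
ln(g(568,190),g(556,450)); ln(g(493,190),g(484,450),s=1)
k=[20+140/2.6+0]; col=int(g(530,0)[0]); print(f[84:96,col].round())
print(proj(c,[bw(-15,94.3,67),bw(-15,94.3,73)]).round(1))
E
```

```text
slope [ 0.0019 -1.1958] x at y=50 -1.1 res 0.32
slope [ 2.00000e-02 -3.17422e+01] x at y=50 -30.7 res 0.73
[[ 28. 203. 231.]
 [ 31. 204. 232.]
 [ 31. 204. 232.]
 [ 30. 196. 224.]
 [ 37. 172. 199.]
 [ 72. 149. 175.]
 [107. 158. 183.]
 [125. 173. 198.]
 [133. 183. 209.]
 [138. 189. 214.]
 [139. 190. 216.]
 [140. 190. 216.]]
[[365.1  89.1]
 [366.   88.4]]
```

```bash
python3 -c "
from workcell import hand_in; print(hand_in())"
```

```text
the job is handed in; nothing more can be done
None
```

The job is handed in at about 24 s: flag down, pale blank flush to the fence and up against the flag, cam at about 2.34 rad over the green mark, gripper clear; flag, blank and cam confirmed by camera and arm readings, but the pad's force could not be measured and the bystanders were not re-checked.

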